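# Find and seat the rocking canister lid

## Robot

A 6-joint arm with a two-finger parallel gripper is mounted at the origin on the work surface. World frame = base frame: x ahead of the robot, y to its left, z up, the work surface at z = 0. Lengths are in m, angles in degrees, forces in N, time in s.
With the tool pointing down it reaches from about 0.3 to 0.75 m from the base axis. Payload 8.5 kg.
Tool frame: the origin (TCP) lies at the very end of the fingers, on their centre line; the grasp point (between the pads) lies 19 mm behind it (env.grasp_offset is the distance from the TCP to the grasp point, in m); y points along the fingers, z is the direction in which the jaws open and shut, and the axes are right-handed (so a half turn about y gives the same grasp; the last joint's range is limited). The gripper opens to 85 mm and grips with 20 to 120 N. Pads are 22 mm wide; open, the fingers measure 114 mm over their backs; the gripper's body (76 mm by 85 mm) begins 54 mm behind the grasp point. The pads swing forward as they close: fully open they stand 13 mm farther back than shut.
Start: joints at [-12.336, 21.807, 74.336, -0, 83.858, -12.336], TCP at [0.55, 0, 0.231] pointing down, gripper open.
Joint ranges: [-178.18, 178.18], [-50.72, 133.34], [12.68, 142.11], [-81.47, 261.47], [9.98, 163.14], [-165.26, 165.26]. Speed limits (degrees/s): [136.94, 136.94, 180, 180, 180, 180].

## Interface

Orientations are given as a 3x3 rotation matrix whose columns are the frame's x, y, z axes.
In Python, from rig import env gives the robot as it stands. The module is installed in compiled form; this text tells all that it offers.
- The arm moves only by the shell command python3 -m pendant 'ROWS' [FORCE]. ROWS is JSON, a list of rows, each a list of 3 entries, a list of its own where there are three numbers: the shift along the world's x, y, z as a fraction of full scale, then the turn about the world's z as a fraction of full scale, then the opening, from 0 (shut) to 1 (fully open). A call has 1 to 12 rows; each row shifts and turns the commanded pose from where the row before left it; what a row does not reach is not made up. Full scale, the value 1, is 30 mm for a shift and 5 degrees for a turn. A row lasts 1/12 s, in which the tool goes at most 41.7 mm and 7.16 degrees, less where a joint would pass 70% of its speed; a pose out of reach is approached as far as the arm can. A call with a number of a shift or a turn outside -1 to 1 is refused whole. A call with a gripper value outside its range is refused whole. The fingers move at their own pace and stop on an object; FORCE is the grip in N (left out, the last holds). Time passes only in rows, so rows that do not move let the fingers close. It gives the time, the measured TCP pose, the force and the opening at its end, in the units of the state.
- env.observe(): the state, without advancing time (a new reading comes with each control period).
- env.get_image(name): name is "scene" or "side" or "wrist"; returns (picture, depth): 420x560x3 uint8, red, green, blue; 420x560 float32, m along the optical axis (not along the pixel's ray), 0 where there is no reading.
- env.camera_model(name): a dict with "camera_matrix" (3x3 intrinsics, pixels), "R" (3x3) and "t" (3): a world point X has camera coordinates R X + t; the wrist camera has in their place "tool_from_camera" (4x4, takes a point from camera to tool coordinates, whose origin is the TCP and whose axes are the tool frame's). Camera axes: x right, y down, z forward; pixel columns grow to the right and rows downward; lengths in m; the calibration is good to about 2 mm. A picture is of the moment at which its call begins: read the wrist's pose just before it. camera_model takes no time and is no camera call.
- env.close_job(): hands the job in, once; it reports no verdict.
The state is a dict: "time_s": time; "q": joint angles; "qvel": joint speeds; "joint_efforts": joint torques, N m; "position": TCP position; "tool_rot": TCP orientation; "ft_force": force on the tool from outside, world axes, zero at the start; "wrist_torque": the same for the moment, N m; "grip_width": finger opening in m.
Only numpy, scipy, OpenCV 4.12 (cv2) and the standard library are available. Lean on these libraries where they do the work, as an engineer would, in place of code of your own. Each camera call takes 0.05 s, during which the arm holds its last target.

## Task

One of the four identical grey canister lids on the laundry shelf is not seated. Press lightly near the edge of the lids, one after another, with closed fingertips until you find the one that rocks, then press that one on its middle until it is fully home and level, and finish while still holding it pressed down. Do not press hard, do not lift or pull any lid, and leave everything else where it stands.

Things in the scene. Friction and masses are not known exactly. Their poses are not given: they have to be found in the camera images.
- lid_a: lid of one of four canisters that look alike: round grey push-on lid, 96 mm across, with a low round pad in its middle (28 mm across, 3 mm high); origin at the centre of the pad's top, z up. The flat part is 3 mm lower. Lid tops stand 97 to 104 mm up, differing by some mm, seated or not: height does not tell which is loose. Canisters (white, 86 mm across) are fixed.
- lid_b: lid of one of four canisters that look alike: round grey push-on lid, 96 mm across, with a low round pad in its middle (28 mm across, 3 mm high); origin at the centre of the pad's top, z up. The flat part is 3 mm lower. Exactly one of lids a to d, any of them, is unseated: level at rest, 4.5 mm above its seat. Seated lids do not give.
- lid_c: lid of one of four canisters that look alike: round grey push-on lid, 96 mm across, with a low round pad in its middle (28 mm across, 3 mm high); origin at the centre of the pad's top, z up. The flat part is 3 mm lower. The unseated one, pressed with 2 to 3 N some 36 mm off its centre on any side, rocks about 0.12 rad (that side sinks 4 mm), springs back level, and does not seat.
- lid_d: lid of one of four canisters that look alike: round grey push-on lid, 96 mm across, with a low round pad in its middle (28 mm across, 3 mm high); origin at the centre of the pad's top, z up. The flat part is 3 mm lower. The unseated one, pressed on its pad with a little over 10 N, slides 4.5 mm down onto its seat, stays there and rocks no more.
- turntable: bystander: low white plastic turntable, 170 mm across, 16 mm high (22 mm at its rim), origin under its centre
- spray_bottle: bystander: lavender spray bottle standing on the turntable, 66 mm across, 155 mm high, origin under its centre
- peg_bucket: bystander: ribbed steel bucket of clothes pegs, 112 mm across, 115 mm high with the pegs, origin under its centre
- clip_canister: bystander: glass canister with a wire clip latch, 92 mm across (108 mm with the clip), 115 mm high, origin under its centre; glass lid, not one of the four
- scrub_brush: bystander: scraping brush lying bristles down, 135 mm long along its x, 47 mm wide, 33 mm high, origin under its centre
- dosing_cup: bystander: clear dosing cup, 60 mm across, 50 mm high, origin under its centre
- stain_bottle: bystander: white stain-remover bottle, 56 mm across, 130 mm high, origin under its centre
Not all that is in view belongs to the job. What is shaped like the part that bears lid_b but blue or pink is not meant.

How it is judged (in metres and radians):
On the way, in this order (a step that is already met when the one before it is completed fails the run):
1. the unseated lid is pressed off its middle, so that it rocks by more than 0.05 rad (((angle between lid_a's own z axis and vertical above 0.05 rad and contact force between the fingers and lid_a above 0.3 N) or (angle between lid_b's own z axis and vertical above 0.05 rad and contact force between the fingers and lid_b above 0.3 N) or (angle between lid_c's own z axis and vertical above 0.05 rad and contact force between the fingers and lid_c above 0.3 N) or (angle between lid_d's own z axis and vertical above 0.05 rad and contact force between the fingers and lid_d above 0.3 N))), for 0.05 s.
2. the lid that rocked is pressed fully home and level (((distance of lid_a from where it was at the start of the episode above 0.0035 m and angle between lid_a's own z axis and vertical below 0.025 rad) or (distance of lid_b from where it was at the start of the episode above 0.0035 m and angle between lid_b's own z axis and vertical below 0.025 rad) or (distance of lid_c from where it was at the start of the episode above 0.0035 m and angle between lid_c's own z axis and vertical below 0.025 rad) or (distance of lid_d from where it was at the start of the episode above 0.0035 m and angle between lid_d's own z axis and vertical below 0.025 rad))), for 0.2 s.
At the end, for the whole second after the job is handed in: The lid that rocked has gone down more than 3.5 mm from where it stood, is level within 0.025 rad, and the fingers are still pressing on that lid with more than 1.5 N through the last second; the bystanders stand upright where they were (((distance of lid_a from where it was at the start of the episode above 0.0035 m and angle between lid_a's own z axis and vertical below 0.025 rad and contact force between the fingers and lid_a above 1.5 N) or (distance of lid_b from where it was at the start of the episode above 0.0035 m and angle between lid_b's own z axis and vertical below 0.025 rad and contact force between the fingers and lid_b above 1.5 N) or (distance of lid_c from where it was at the start of the episode above 0.0035 m and angle between lid_c's own z axis and vertical below 0.025 rad and contact force between the fingers and lid_c above 1.5 N) or (distance of lid_d from where it was at the start of the episode above 0.0035 m and angle between lid_d's own z axis and vertical below 0.025 rad and contact force between the fingers and lid_d above 1.5 N)) and angle between each of spray_bottle, peg_bucket, clip_canister, scrub_brush, dosing_cup, stain_bottle's own z axis and vertical below 0.1 rad); the arm keeps its last pose, push and grip.
It fails at once if a lid is pressed with more than 45 N (contact force between the arm and lid_a above 45 N or contact force between the arm and lid_b above 45 N or contact force between the arm and lid_c above 45 N or contact force between the arm and lid_d above 45 N).
It fails at once if a lid is pulled up (its top more than 112 mm above the board) (height (world z) of any of lid_a, lid_b, lid_c, lid_d above 0.112 m).
It fails at once if a bystander is lifted or shifted by more than 20 mm, or tipped (distance of any of turntable, spray_bottle, peg_bucket, clip_canister, scrub_brush, dosing_cup, stain_bottle from where it was at the start of the episode above 0.02 m or angle between any of turntable, spray_bottle, peg_bucket, clip_canister, scrub_brush, dosing_cup, stain_bottle's own z axis and vertical above 0.3 rad).
It also fails if it takes over 54 s, if anything falls off the work surface, if the arm or the gripper's body presses on something with over 40 N, if the wrist force passes 120 N, or if a joint passes its speed limit or range.

## Working session

There is one attempt and no reset: what is moved stays moved. The work goes in short steps, Python scripts to look and compute and a shell command to move; the robot and the scene stay as the last step left them, time stands still between calls to the robot, and variables do not carry over. Pictures are saved under pics/ and viewed, and the job is handed in when it is done.

```bash
mkdir -p pics
cat > h.py <<'E'
from rig import env
import numpy as np, cv2
def save(n,f):
    im,d=env.get_image(n); cv2.imwrite(f'pics/{f}.png',im[:,:,::-1]); np.savez(f'{f}.npz',im=im,d=d); return im,d
E
python3 - <<'E'
from h import *
s=env.observe();print({k:np.round(v,3) for k,v in s.items()})
for n in('scene','side','wrist'):
    save(n,n+'0'); m=env.camera_model(n)
    print(n,{k:np.round(v,3).tolist() for k,v in m.items()})
E
```

```text
{'time_s': np.float64(0.0), 'q': array([-1.2338e+01,  2.1843e+01,  7.4384e+01,  1.0000e-03,  8.3858e+01,
       -1.2337e+01]), 'qvel': array([-0.076,  0.039,  0.032, -0.044,  0.053, -0.001]), 'joint_efforts': array([-1.0000e-03, -4.4847e+01, -2.3129e+01, -0.0000e+00,  5.0000e-03,
        0.0000e+00]), 'position': array([0.55 , 0.   , 0.231]), 'tool_rot': array([[-0.   , -0.001,  1.   ],
       [-1.   ,  0.   , -0.   ],
       [-0.   , -1.   , -0.001]]), 'ft_force': array([-0.787, -0.405,  0.043]), 'wrist_torque': array([0.   , 0.016, 0.006]), 'grip_width': np.float64(0.085)}
scene {'camera_matrix': [[507.885, 0.0, 273.968], [0.0, 507.885, 208.572], [0.0, 0.0, 1.0]], 'R': [[0.639, 0.769, 0.006], [0.561, -0.461, -0.688], [-0.526, 0.443, -0.726]], 't': [-0.301, -0.274, 1.526]}
side {'camera_matrix': [[465.102, 0.0, 278.747], [0.0, 465.102, 198.121], [0.0, 0.0, 1.0]], 'R': [[0.981, -0.192, -0.016], [-0.151, -0.714, -0.684], [0.12, 0.673, -0.729]], 't': [-0.57, 0.122, 1.329]}
wrist {'camera_matrix': [[347.156, 0.0, 280.769], [0.0, 347.156, 209.024], [0.0, 0.0, 1.0]], 'tool_from_camera': [[0.001, 0.955, 0.297, -0.076], [0.001, -0.297, 0.955, -0.144], [1.0, -0.0, -0.001, -0.001], [0.0, 0.0, 0.0, 1.0]]}
```

View pics/scene0.png

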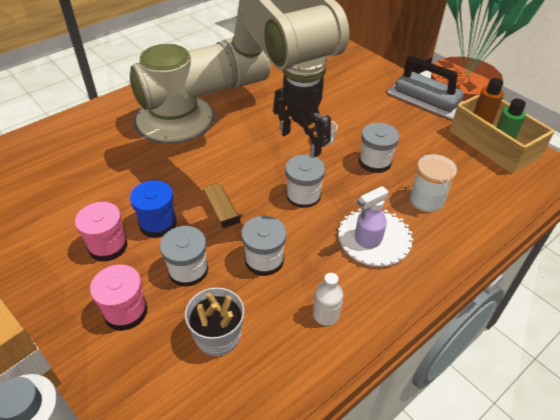

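View pics/side0.png

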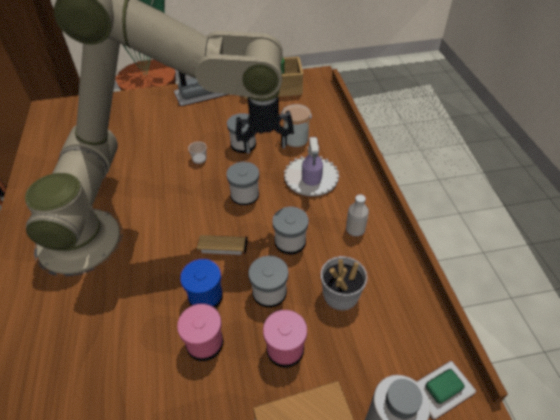

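View pics/wrist0.png

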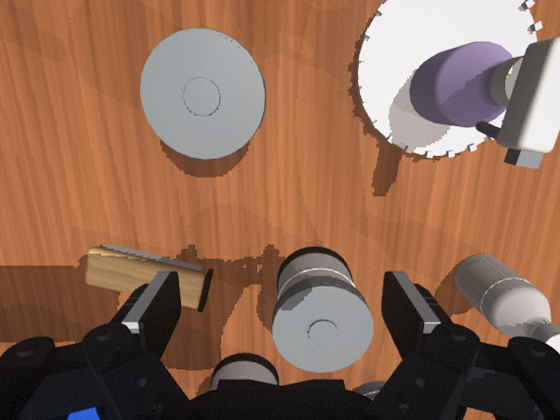

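Candidates in the scene view: grey lids at (379,135), (305,170), (264,235) and (184,245). Look-alikes that I reject are blue (153,197), pink (100,218) and (118,283), the glass clip canister (434,170), and the grey cap lower left (20,390). Next I measure the four.

```bash
cat >> h.py <<'E'
def cloud(n,f):
    z=np.load(f+'.npz'); im,d=z['im'],z['d']; m=env.camera_model(n); K=m['camera_matrix']
    v,u=np.mgrid[:420,:560]; P=np.stack([(u-K[0,2])/K[0,0]*d,(v-K[1,2])/K[1,1]*d,d],-1)
    X=(P-m['t'])@np.array(m['R']); X[d==0]=np.nan
    return im,X
E
python3 - <<'E'
from h import *
for n in('scene','side'):
    im,X=cloud(n,n+'0'); hsv=cv2.cvtColor(im,cv2.COLOR_RGB2HSV)
    m=(hsv[...,1]<70)&(hsv[...,2]>60)&(X[...,2]>.088)&(X[...,2]<.112)&(X[...,0]<.9)
    m=cv2.morphologyEx(m.astype(np.uint8),cv2.MORPH_OPEN,np.ones((3,3)))
    k,l,st,c=cv2.connectedComponentsWithStats(m)
    for i in range(1,k):
        if st[i,4]<150: continue
        p=X[l==i]; (cx,cy),r=cv2.minEnclosingCircle(p[:,:2].astype(np.float32))
        print(n,c[i].round(),st[i,4],'circ',round(cx,4),round(cy,4),round(r,4),'med',np.median(p,0).round(4),'col',im[l==i].mean(0).round())
    # tall stuff heights
    im2=im[100:300,130:430] if n=='scene' else im[100:320,170:390]
    cv2.imwrite(f'pics/crop_{n}.png',cv2.resize(im2,None,fx=2.5,fy=2.5)[:600,:800,::-1])
E
```

```text
scene [173. 101.] 309 circ 0.0514 -0.0167 0.0772 med [ 0.0626 -0.025   0.1003] col [106.  97.  80.]
scene [380. 135.] 752 circ 0.5228 0.3137 0.0492 med [0.5264 0.3086 0.0991] col [144. 146. 145.]
scene [304. 169.] 867 circ 0.4919 0.0775 0.0497 med [0.4964 0.0737 0.0962] col [147. 150. 150.]
scene [372. 220.] 253 circ 0.7098 0.0828 0.032 med [0.7202 0.071  0.0992] col [177. 153. 195.]
scene [263. 234.] 1274 circ 0.5899 -0.1314 0.0502 med [ 0.5952 -0.1341  0.0978] col [146. 150. 150.]
scene [182. 244.] 1304 circ 0.5039 -0.2796 0.0491 med [ 0.5076 -0.2816  0.0955] col [148. 153. 154.]
scene [329. 292.] 280 circ 0.7857 -0.1242 0.0236 med [ 0.7937 -0.1319  0.0962] col [203. 195. 187.]
scene [ 33. 366.] 204 circ 0.5787 -0.6288 0.0221 med [ 0.5787 -0.6275  0.1014] col [136. 128. 119.]
side [235. 121.] 165 circ 0.5152 0.3191 0.0504 med [0.4924 0.333  0.0993] col [ 99. 100.  99.]
side [242. 174.] 625 circ 0.4865 0.0787 0.0506 med [0.4883 0.0744 0.0966] col [103. 106. 106.]
side [290. 221.] 817 circ 0.5891 -0.1296 0.0507 med [ 0.5867 -0.1346  0.0981] col [108. 111. 110.]
side [268. 273.] 1066 circ 0.5018 -0.2775 0.0497 med [ 0.5004 -0.2823  0.096 ] col [113. 116. 116.]
```

View pics/crop_scene.png

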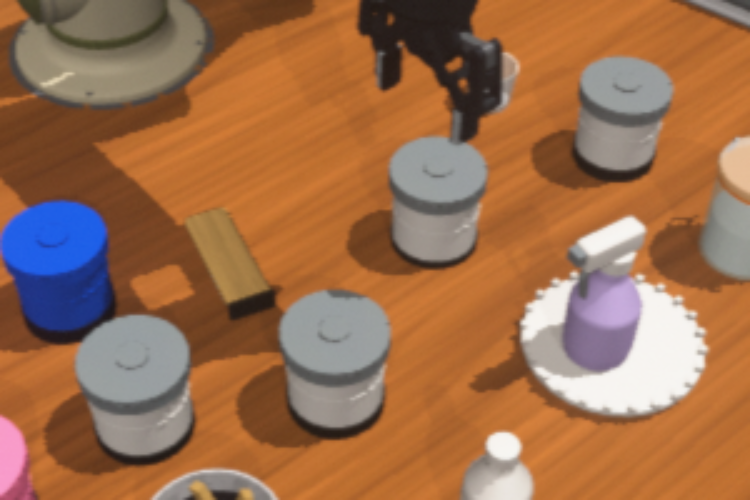

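Crop confirms the four grey lids on white canisters. I start with lid B (0.489, 0.078), shutting the fingers and going above its +x side.

```bash
python3 -m pendant '[[[0,0,0],0,0],[[-0.2,0.65,-0.5],0,0],[[-0.2,0.65,-0.9],0,0],[[-0.2,0.65,-1],0,0],[[-0.25,0.65,-1],0,0],[[0,0,0],0,0],[[0,0,0],0,0]]' 20
python3 - <<'E'
from h import *
s=env.observe();print(s['position'],s['ft_force'],s['grip_width'],s['time_s']);save('wrist','w1');save('scene','s1');save('side','d1')
E
```

```text
time_s: 0.73
position: [0.5237, 0.0786, 0.1284]
tool_rot: [[0.002, -0.003, 1.0], [-1.0, 0.0, 0.002], [-0.0, -1.0, -0.003]]
ft_force: [0.8, -0.0, 0.9]
grip_width: 0.0007
[0.52373229 0.07862099 0.12839339] [ 0.76708403 -0.03333755  0.85049859] 0.0006940773892402092 0.7333
```

View pics/w1.png

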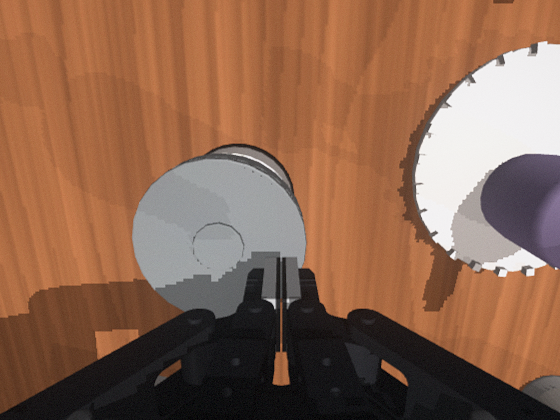

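View pics/d1.png

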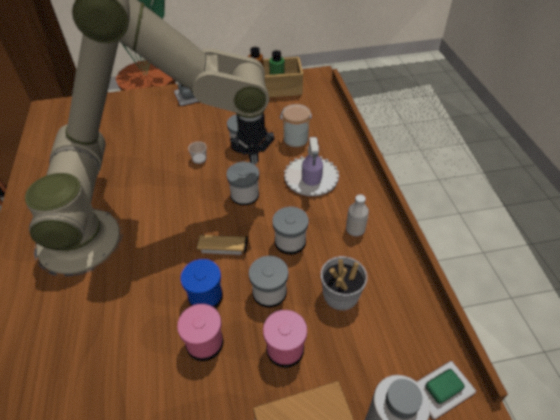

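Wrist view shows lid B's pad at (218,245) and the shut fingertips near (280,290), on the lid's +x side. I check the lid centre by casting a ray.

```bash
cat >> h.py <<'E'
def wray(u,v,z,s=None):
    s=s or env.observe(); m=env.camera_model('wrist'); T=np.array(m['tool_from_camera']);K=m['camera_matrix']
    R=np.array(s['tool_rot']);p=np.array(s['position'])
    o=R@T[:3,3]+p; r=R@T[:3,:3]@np.linalg.solve(K,[u,v,1]); return o+r*(z-o[2])/r[2]
E
python3 - <<'E'
from h import *
print(wray(218,245,.0995)); s=env.observe()
# depth-based height of flat
d=np.load('w1.npz')['d']; m=env.camera_model('wrist');T=np.array(m['tool_from_camera']);K=m['camera_matrix']
for u,v in((218,245),(180,200),(170,260),(260,190)):
    c=np.linalg.solve(K,[u,v,1])*d[v,u]; print(u,v,np.array(s['tool_rot'])@(T[:3,:3]@c+T[:3,3])+s['position'])
E
```

```text
[0.49040772 0.07789107 0.0995    ]
218 245 [0.49079417 0.07874359 0.10149007]
180 200 [0.47189362 0.10341823 0.09942644]
170 260 [0.46299994 0.06846143 0.09844442]
260 190 [0.51396913 0.10898588 0.10040563]
```

```bash
python3 -m pendant '[[[0.1,0,-0.5],0,0],[[0,0,-0.3],0,0],[[0,0,-0.1],0,0],[[0,0,0],0,0],[[0,0,0],0,0]]'; python3 -m pendant '[[[0,0,-0.03],0,0],[[0,0,-0.03],0,0],[[0,0,0],0,0]]'
```

```text
time_s: 1.3
position: [0.5277, 0.0777, 0.1028]
tool_rot: [[-0.0, 0.0, 1.0], [-1.0, -0.0, -0.0], [0.0, -1.0, 0.0]]
ft_force: [-0.0, -0.0, 0.8]
grip_width: 0.0004
time_s: 1.55
position: [0.5275, 0.078, 0.1007]
tool_rot: [[0.0, 0.0, 1.0], [-1.0, -0.0, 0.0], [0.0, -1.0, 0.0]]
ft_force: [0.0, 0.5, 0.4]
grip_width: -0.0002
```

```bash
for i in 1 2; do :; done; python3 -m pendant '[[[0,0,-0.03],0,0],[[0,0,0],0,0]]'; python3 -m pendant '[[[0,0,-0.03],0,0],[[0,0,0],0,0]]'; python3 -m pendant '[[[0,0,-0.03],0,0],[[0,0,0],0,0]]'
```

```text
time_s: 1.72
position: [0.5275, 0.078, 0.0996]
tool_rot: [[0.0, 0.0, 1.0], [-1.0, -0.0, 0.0], [0.0, -1.0, 0.0]]
ft_force: [-0.2, -0.1, 0.4]
grip_width: -0.0002
time_s: 1.88
position: [0.5274, 0.078, 0.0986]
tool_rot: [[-0.0, -0.0, 1.0], [-1.0, 0.0, -0.0], [-0.0, -1.0, -0.0]]
ft_force: [0.4, -0.2, 0.2]
grip_width: 0.0003
time_s: 2.05
position: [0.5274, 0.078, 0.0977]
tool_rot: [[-0.0, -0.0, 1.0], [-1.0, 0.0, -0.0], [-0.0, -1.0, -0.0]]
ft_force: [-0.4, -1.5, -0.3]
grip_width: 0.0003
```

```bash
python3 -m pendant '[[[0,0,-0.025],0,0],[[0,0,0],0,0]]'; python3 -m pendant '[[[0,0,-0.025],0,0],[[0,0,0],0,0]]'; python3 -m pendant '[[[0,0,-0.025],0,0],[[0,0,0],0,0]]'
```

```text
time_s: 2.22
position: [0.5274, 0.078, 0.0969]
tool_rot: [[0.0, -0.0, 1.0], [-1.0, 0.0, 0.0], [-0.0, -1.0, -0.0]]
ft_force: [-0.0, 0.5, 0.1]
grip_width: 0.0003
time_s: 2.38
position: [0.5274, 0.078, 0.0962]
tool_rot: [[-0.0, -0.0, 1.0], [-1.0, 0.0, -0.0], [-0.0, -1.0, -0.0]]
ft_force: [-0.7, 0.2, -0.7]
grip_width: 0.0004
time_s: 2.55
position: [0.5275, 0.078, 0.0955]
tool_rot: [[-0.0, -0.0, 1.0], [-1.0, 0.0, -0.0], [-0.0, -1.0, -0.0]]
ft_force: [-0.3, 0.3, 0.2]
grip_width: -0.0002
```

```bash
python3 -m pendant '[[[0,0,-0.025],0,0],[[0,0,0],0,0]]'; python3 -m pendant '[[[0,0,-0.025],0,0],[[0,0,0],0,0]]'
python3 - <<'E'
from h import *
im,_=save('wrist','w2'); cv2.imwrite('pics/w2c.png',cv2.resize(im[130:400,120:420],None,fx=2,fy=2)[...,::-1])
E
```

```text
time_s: 2.72
position: [0.5275, 0.078, 0.0947]
tool_rot: [[0.0, -0.0, 1.0], [-1.0, -0.0, 0.0], [0.0, -1.0, -0.0]]
ft_force: [0.5, -0.5, -0.1]
grip_width: -0.0003
time_s: 2.88
position: [0.5274, 0.078, 0.094]
tool_rot: [[0.0, -0.0, 1.0], [-1.0, -0.0, 0.0], [0.0, -1.0, -0.0]]
ft_force: [-0.1, -0.3, 1.6]
grip_width: 0.0
```

View pics/w2c.png

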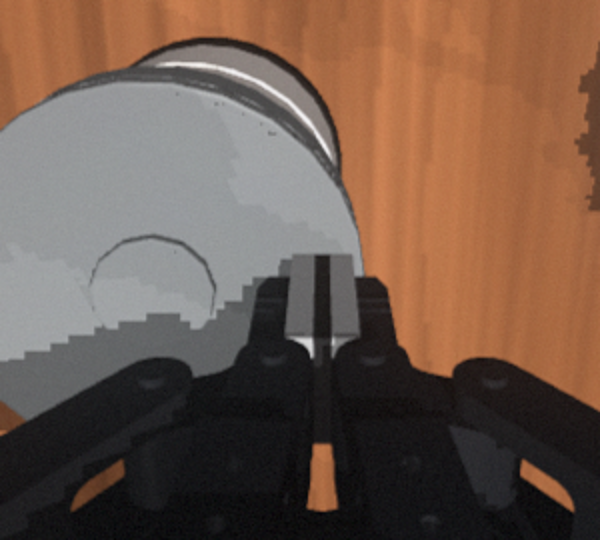

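The crop shows shut tips at the lid's right (+x) flat, touching or nearly so. I keep going in small steps.

```bash
python3 -m pendant '[[[0,0,-0.02],0,0],[[0,0,0],0,0],[[0,0,0],0,0]]'; python3 -m pendant '[[[0,0,-0.02],0,0],[[0,0,0],0,0],[[0,0,0],0,0]]'
```

```text
time_s: 3.18
position: [0.5274, 0.078, 0.0935]
tool_rot: [[0.0, -0.0, 1.0], [-1.0, -0.0, 0.0], [0.0, -1.0, -0.0]]
ft_force: [-0.9, 0.1, 1.2]
grip_width: -0.0001
time_s: 3.43
position: [0.5274, 0.078, 0.0928]
tool_rot: [[-0.0, -0.0, 1.0], [-1.0, -0.0, -0.0], [0.0, -1.0, -0.0]]
ft_force: [-2.2, -0.4, 1.6]
grip_width: 0.0001
```

```bash
python3 -m pendant '[[[0,0,-0.02],0,0],[[0,0,0],0,0],[[0,0,0],0,0]]'; python3 -m pendant '[[[0,0,-0.02],0,0],[[0,0,0],0,0],[[0,0,0],0,0]]'
python3 - <<'E'
from h import *
im,_=save('wrist','w3'); cv2.imwrite('pics/w3c.png',cv2.resize(im[130:400,120:420],None,fx=2,fy=2)[...,::-1])
for n,f in(('scene','s3'),('side','d3')):
    im0,X0=cloud(n,n+'0');save(n,f);im,X=cloud(n,f)
    hsv=cv2.cvtColor(im,cv2.COLOR_RGB2HSV)
    m=(np.hypot(X[...,0]-.49,X[...,1]-.078)<.05)&(X[...,2]>.08)&(X[...,2]<.108)&(hsv[...,1]<40)&(hsv[...,2]>60)
    for nm,Y in(('before',X0),('now',X)):
        p=Y[m]; p=p[(p[:,2]>.08)&(p[:,2]<.11)]
        A=np.c_[p[:,:2]-[.49,.078],np.ones(len(p))]; print(n,nm,len(p),np.linalg.lstsq(A,p[:,2],rcond=None)[0].round(4))
E
```

```text
time_s: 3.68
position: [0.5275, 0.078, 0.0923]
tool_rot: [[-0.0, -0.0, 1.0], [-1.0, 0.0, -0.0], [-0.0, -1.0, -0.0]]
ft_force: [-1.1, 0.4, 2.7]
grip_width: 0.0001
time_s: 3.93
position: [0.5275, 0.078, 0.0917]
tool_rot: [[-0.0, 0.0, 1.0], [-1.0, -0.0, -0.0], [0.0, -1.0, 0.0]]
ft_force: [-0.9, -0.8, 2.9]
grip_width: 0.0001
scene before 684 [-0.0506  0.0518  0.0959]
scene now 703 [-0.1308  0.07    0.097 ]
side before 555 [0.0115 0.0438 0.0963]
side now 562 [-0.0766  0.0599  0.0964]
```

View pics/w3c.png

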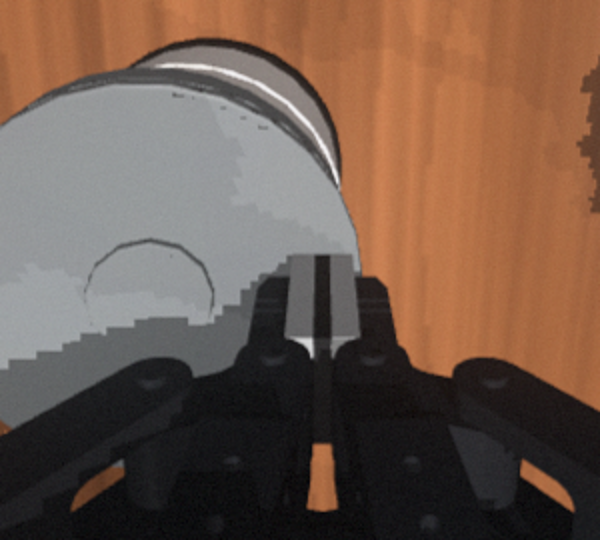

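Both fixed cameras show B's slope about the y axis changing by ~0.08 rad at ~2.9 N. So B is the loose lid. I go a little further for margin, then lift off and check that it springs back.

```bash
python3 -m pendant '[[[0,0,-0.02],0,0],[[0,0,0],0,0],[[0,0,0],0,0]]'; python3 -m pendant '[[[0,0,0.2],0,0],[[0,0,0.35],0,0],[[-0.6,0,0],0,0],[[-0.6,0,0],0,0],[[0,0,0],0,0],[[0,0,0],0,0]]'
python3 - <<'E'
from h import *
for n,f in(('scene','s4'),('side','d4')):
    im0,X0=cloud(n,n+'0');save(n,f);im,X=cloud(n,f)
    hsv=cv2.cvtColor(im,cv2.COLOR_RGB2HSV)
    m=(np.hypot(X[...,0]-.49,X[...,1]-.078)<.05)&(X[...,2]>.08)&(X[...,2]<.108)&(hsv[...,1]<40)&(hsv[...,2]>60)
    for nm,Y in(('before',X0),('now',X)):
        p=Y[m]; p=p[(p[:,2]>.08)&(p[:,2]<.11)]
        A=np.c_[p[:,:2]-[.49,.078],np.ones(len(p))]; print(n,nm,len(p),np.linalg.lstsq(A,p[:,2],rcond=None)[0].round(4))
im,_=save('wrist','w4'); cv2.imwrite('pics/w4c.png',cv2.resize(im[130:400,120:420],None,fx=2,fy=2)[...,::-1])
E
```

```text
time_s: 4.33
position: [0.5275, 0.078, 0.0914]
tool_rot: [[-0.0, 0.0, 1.0], [-1.0, -0.0, -0.0], [0.0, -1.0, 0.0]]
ft_force: [-3.0, -0.7, 7.6]
grip_width: -0.0
time_s: 4.83
position: [0.4915, 0.0781, 0.1079]
tool_rot: [[-0.0, 0.001, 1.0], [-1.0, 0.0, -0.0], [-0.0, -1.0, 0.001]]
ft_force: [0.1, 0.3, -0.3]
grip_width: 0.0003
scene before 800 [-0.0515  0.0464  0.096 ]
scene now 818 [-0.059   0.049   0.0958]
side before 536 [0.0149 0.0521 0.0962]
side now 547 [0.012  0.066  0.0961]
```

View pics/w4c.png

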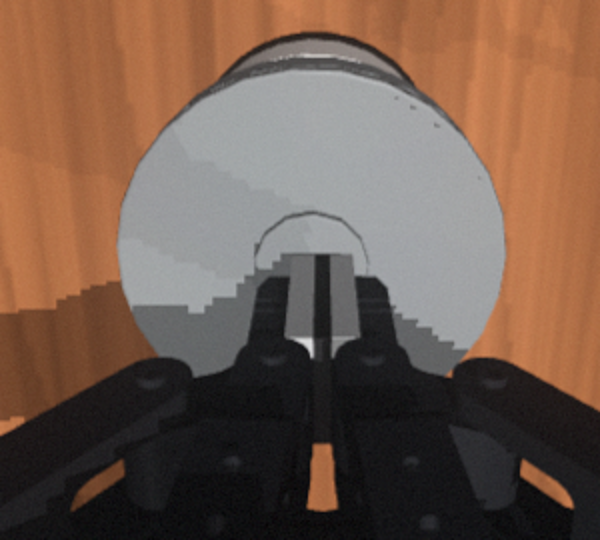

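Lid is level again. The pad's centre column (312 in the crop) lies ~2 mm to −x of the tips (322), so I shift and press the middle.

```bash
python3 -m pendant '[[[-0.07,0,-0.2],0,0],[[0,0,-0.1],0,0],[[0,0,0],0,0],[[0,0,0],0,0]]'; python3 -m pendant '[[[0,0,-0.03],0,0],[[0,0,-0.02],0,0],[[0,0,0],0,0]]';python3 -m pendant '[[[0,0,-0.02],0,0],[[0,0,0],0,0],[[0,0,0],0,0]]'
```

```text
time_s: 5.32
position: [0.4894, 0.078, 0.0981]
tool_rot: [[-0.0, -0.001, 1.0], [-1.0, 0.0, -0.0], [-0.0, -1.0, -0.001]]
ft_force: [-1.0, 0.2, -0.3]
grip_width: -0.0003
time_s: 5.57
position: [0.4895, 0.078, 0.0975]
tool_rot: [[0.0, 0.0, 1.0], [-1.0, -0.0, 0.0], [0.0, -1.0, 0.0]]
ft_force: [-1.6, -0.1, 5.3]
grip_width: -0.0002
time_s: 5.82
position: [0.4895, 0.078, 0.0971]
tool_rot: [[0.0, 0.001, 1.0], [-1.0, -0.0, 0.0], [0.0, -1.0, 0.001]]
ft_force: [-2.0, -0.2, 9.1]
grip_width: 0.0002
```

```bash
python3 -m pendant '[[[0,0,-0.015],0,0],[[0,0,0],0,0],[[0,0,0],0,0]]'; python3 -m pendant '[[[0,0,-0.015],0,0],[[0,0,0],0,0],[[0,0,0],0,0]]'
```

```text
time_s: 6.07
position: [0.4895, 0.078, 0.0967]
tool_rot: [[0.0, 0.001, 1.0], [-1.0, -0.0, 0.0], [0.0, -1.0, 0.001]]
ft_force: [-2.4, -0.6, 8.9]
grip_width: -0.0001
time_s: 6.32
position: [0.4895, 0.078, 0.0963]
tool_rot: [[0.0, 0.001, 1.0], [-1.0, -0.0, 0.0], [0.0, -1.0, 0.001]]
ft_force: [-3.6, 0.3, 9.1]
grip_width: -0.0
```

It is sliding down at about 9 N, so I keep on.

```bash
python3 -m pendant '[[[0,0,-0.02],0,0],[[0,0,0],0,0],[[0,0,-0.02],0,0],[[0,0,0],0,0],[[0,0,0],0,0]]'; python3 -m pendant '[[[0,0,-0.02],0,0],[[0,0,0],0,0],[[0,0,-0.02],0,0],[[0,0,0],0,0]]'
```

```text
time_s: 6.73
position: [0.4895, 0.078, 0.0951]
tool_rot: [[0.0, 0.001, 1.0], [-1.0, -0.0, 0.0], [0.0, -1.0, 0.001]]
ft_force: [-3.5, 0.3, 9.1]
grip_width: 0.0001
time_s: 7.07
position: [0.4895, 0.078, 0.094]
tool_rot: [[0.0, 0.001, 1.0], [-1.0, -0.0, 0.0], [0.0, -1.0, 0.001]]
ft_force: [-1.9, 0.3, 10.7]
grip_width: 0.0001
```

```bash
python3 -m pendant '[[[0,0,-0.02],0,0],[[0,0,0],0,0],[[0,0,0],0,0]]'; python3 -m pendant '[[[0,0,-0.02],0,0],[[0,0,0],0,0],[[0,0,0],0,0]]';  python3 -m pendant '[[[0,0,-0.015],0,0],[[0,0,0],0,0],[[0,0,0],0,0]]'
```

```text
time_s: 7.32
position: [0.4896, 0.078, 0.0938]
tool_rot: [[0.0, 0.001, 1.0], [-1.0, -0.0, 0.0], [0.0, -1.0, 0.001]]
ft_force: [-4.3, -1.0, 15.9]
grip_width: -0.0001
time_s: 7.57
position: [0.4896, 0.078, 0.0937]
tool_rot: [[0.0, 0.002, 1.0], [-1.0, -0.0, 0.0], [0.0, -1.0, 0.002]]
ft_force: [-6.4, -0.3, 20.4]
grip_width: 0.0
time_s: 7.82
position: [0.4897, 0.078, 0.0937]
tool_rot: [[0.0, 0.002, 1.0], [-1.0, -0.0, 0.0], [0.0, -1.0, 0.002]]
ft_force: [-7.2, -0.0, 25.1]
grip_width: -0.0
```

Hit its stop at 0.0937, ~4.3 mm below first touch. I ease back to a light hold and check.

```bash
python3 -m pendant '[[[0,0,0.03],0,0],[[0,0,0],0,0],[[0,0,0],0,0],[[0,0,0],0,0]]'
python3 - <<'E'
from h import *
for n,f in(('scene','s5'),('side','d5')):
    im0,X0=cloud(n,n+'0');save(n,f);im,X=cloud(n,f)
    hsv=cv2.cvtColor(im,cv2.COLOR_RGB2HSV)
    m=(np.hypot(X[...,0]-.49,X[...,1]-.078)<.05)&(X[...,2]>.085)&(X[...,2]<.108)&(hsv[...,1]<40)&(hsv[...,2]>60)
    for nm,Y in(('before',X0),('now',X)):
        p=Y[m]; p=p[(p[:,2]>.08)&(p[:,2]<.11)]
        A=np.c_[p[:,:2]-[.49,.078],np.ones(len(p))]; print(n,nm,len(p),np.linalg.lstsq(A,p[:,2],rcond=None)[0].round(4))
s=env.observe();print(s['position'],s['ft_force'],s['time_s'])
E
```

```text
time_s: 8.15
position: [0.4896, 0.078, 0.0938]
tool_rot: [[0.0, 0.001, 1.0], [-1.0, -0.0, 0.0], [0.0, -1.0, 0.001]]
ft_force: [-3.9, 0.2, 16.1]
grip_width: 0.0002
scene before 695 [-0.0272  0.0255  0.0962]
scene now 695 [-0.0122  0.0055  0.0919]
side before 479 [0.0054 0.0222 0.0964]
side now 480 [-0.0032  0.0039  0.0921]
[0.48959895 0.07799413 0.09377142] [-4.62455741 -0.49590201 16.6852772 ] 8.25
```

View pics/s5.png

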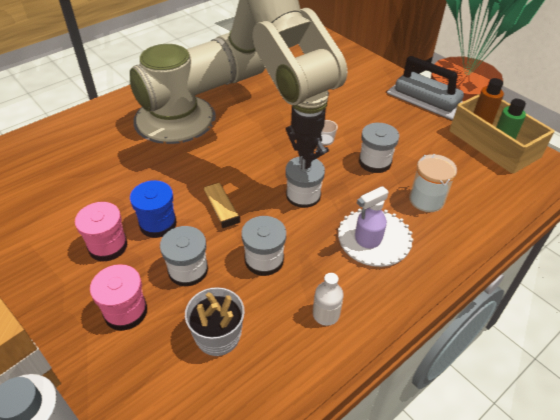

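Both cameras show B about 4.3 mm lower and level, held at about 16 N by the fingertips at (305,165). The bystanders look unmoved, so I hand in.

```bash
python3 -c "
from rig import env
env.close_job(); s=env.observe(); print(s['position'],s['ft_force'],s['time_s'])"
```

```text
the job is handed in; nothing more can be done
the job is handed in; nothing more can be done
```

The loose lid was the grey one near (0.489, 0.078), the first I tried. It is now pressed home, and I handed the job in at about 8.3 s with the fingers still pressing on it.

- **Rocking test:** pressed about 37 mm off centre, it tilted roughly 0.08 rad at about 3 N in both fixed cameras. For margin I added one 0.6 mm step and the force rose to 7.6 N. After I lifted off, it was level again. I did not need to press the other three lids.
- **Seating:** pressed on its pad, it slid down at about 9–11 N until it stopped. The force peaked near 25 N, and I then eased back to hold at about 16 N.
- **Last checks:**
  - The depth pictures put the lid about 4.3 mm lower, with its slope within about 0.015 rad. The fingertip travel also gave about 4.3 mm, a little under the stated 4.5 mm.
  - Nothing else had visibly moved in the last scene picture, which I judged by eye.
  - During the rocking test the slopes had a steady bias of up to 0.05 rad, so I relied on the change in slope there.
  - I got no state reading after handing in, and the hand-in gave no verdict.

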